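# Oil the telescoping pole and hold it drawn out

### The arm

A 7-joint arm with a two-finger parallel gripper is mounted at the origin on the work surface. World frame = base frame: x ahead of the robot, y to its left, z up, the work surface at z = 0. Lengths are in m, angles in rad, forces in N, time in s.
With the tool pointing down it reaches from about 0.4 to 0.85 m from the base axis. Payload 10.4 kg.
Tool frame: the origin (TCP) lies midway between the tips of the shut fingers; the grasp point (between the pads) lies 19 mm behind it; x points along the fingers, z is the direction in which the jaws open and shut, and the axes are right-handed (so a half turn about x gives the same grasp; the last joint's range is limited). The gripper opens to 87 mm and grips with 3 to 60 N. Pads are 19 mm wide; open, the fingers measure 117 mm over their backs; the gripper's body (75 mm by 190 mm) begins 51 mm behind the grasp point.
Start: joints at [-1.237, 0.332, -0.065, 1.46, 0.022, 1.35, -0.088], TCP at [0.218, 0.586, 0.223] pointing down, gripper open.
Joint ranges: [-2.6, 2.6], [-0.5, 2.12], [-1.47, 1.34], [0.16, 2.42], [-1.27, 4.41], [0.06, 2.06], [-2.6, 2.6]. Speed limits (rad/s): [2.22, 2.22, 2.79, 2.79, 3.14, 3.14, 3.14].

### API

Orientations are given as a unit quaternion [x, y, z, w].
In Python, from bench import read_state, camera, camera_params, close_job gives the robot as it stands.
- The arm moves only by the tool arm_command, never from a script. Its argument "targets" is a list of rows, each a list of 7 numbers: the closure in counts, from 0 (fully open) to 255 (shut), then the shift along the tool's x, y, z in mm, then the turn, a rotation vector about the tool's x, y, z in rad. A call has 1 to 10 rows; each row is the pose to reach, as a shift and turn from the pose commanded when the call began, along the tool's axes at that moment; what a row does not reach only later rows make up. A row lasts 1/10 s, in which the tool goes at most 50 mm and 8.59 degrees, less where a joint would pass 70% of its speed; a pose out of reach is approached as far as the arm can. A call with a gripper value outside its range is refused whole. The fingers move at their own pace and stop on an object; "newtons" is the grip in N (left out, the last holds). Time passes only in rows, so rows that repeat a pose let the fingers close. It gives the time, the measured TCP pose, the force and the opening at its end, in the units of the state.
- read_state(): the state, without advancing time (a new reading comes with each control period).
- camera(name): name is "scene" or "side" or "wrist"; returns the picture (420x560x3 uint8, red, green, blue); there is no depth.
- camera_params(name): a dict with "intrinsics" (3x3 intrinsics, pixels), "dist" ([k1, k2, p1, p2, k3] as OpenCV has them; the pictures are not rectified), "xyz" and "orientation" of the camera in the world; the wrist camera has in their place "mount" (4x4, takes a point from camera to tool coordinates, whose origin is the TCP and whose axes are the tool frame's). Camera axes: x right, y down, z forward; pixel columns grow to the right and rows downward; lengths in m; the calibration is good to about 2 mm. A picture is of the moment at which its call begins: read the wrist's pose just before it. camera_params takes no time and is no camera call.
- close_job(): hands the job in, once; it reports no verdict.
The state is a dict: "time": time; "joint_positions": joint angles; "joint_vel": joint speeds; "joint_torque": joint torques, N m; "ee_pos": TCP position; "eef_rot": TCP orientation; "ft_force": force on the tool from outside, world axes, zero at the start; "torque": the same for the moment, N m; "width": finger opening in m.
Only numpy, scipy, OpenCV 4.12 (cv2) and the standard library are available. Lean on these libraries where they do the work, as an engineer would, in place of code of your own. Each camera call takes 0.05 s, during which the arm holds its last target.

### The job

Give the stiff telescoping pole in the bench clamp a squirt of oil: press the cap of the spray can beside it right down and let it spring back up. Then squeeze the button on the pole's handle, keep it squeezed while you draw the handle straight up past the first stop to the second stop at the end of its travel, and finish while still squeezing the handle and holding the pole fully extended, because it sinks back if you let go. Leave the other things on the bench where they are.

Things in the scene. Friction and masses are not known exactly. Their poses are not given: they have to be found in the camera images.
- cap_top (a point): Centre of the top face of the white spray cap, 154 mm above the bench with the cap up. The cap is an upright cylinder 26 mm in diameter, 18 mm tall, on a white aerosol can 48 mm in diameter (shoulder 135 mm above the bench) that stands bolted in a dark steel cup 68 mm in diameter, about 130 to 175 mm from the pole. A short black nozzle points at the pole.
- cap (a joint): Spray cap: 0 m up, 0.006 m fully down. It moves straight down against a spring (1.5 N to start, 5 N fully down) and springs back up by itself.
- pole: The fixed part of the telescoping pole, origin at the underside: a steel plate 90 x 90 x 12 mm bolted to the bench, on it an upright aluminium tube 34 mm in diameter with a 42 mm wide black collar that ends 131 mm above the bench. A 22 mm steel tube with the handle on top slides straight up out of it.
- handle_mid (a point): Centre of the black handle block on top of the pole: rounded, 66 mm long (its x axis), 28 mm thick (y axis), 36 mm tall (z axis, up). Pushed in, this point is 160 mm above the bench; it rises with the handle, which neither turns nor tilts. The button is on the +y face: grasp across the thickness (along y), at this height, so that one finger pushes the button in.
- button_face (a point): Centre of the outer face of the grey push button on the handle's +y face, 21 mm from handle_mid: 34 mm long (x), 28 mm tall (z), standing 7 mm proud of the block, so handle plus button measure 35 mm across, about 30 mm squeezed.
- button (a joint): Release button: 0 m out, 0.0055 m fully in (moves along the handle's -y). Spring 1.5 N to start, 6 N fully in; grip with 15 to 30 N. The latch is free beyond about 0.0035 m. Pull only once it is in.
- handle (a joint): How far the pole is drawn out: 0 m pushed in (the start), first stop at 0.050 m, second stop, a hard end of travel, at 0.100 m. Unless the button is in, the latch blocks the way up after 1.5 mm and again at 0.050 m; with the button kept in it runs past. Drawing it up takes 5 to 8 N. Let go, it sinks back until the latch or the bottom catches it.
- tape: Bystander, leave alone: paper tape roll, 84 mm across, 24 mm tall. Origin at the underside.
- lever_a: Bystander, leave alone: brass lever casting, about 95 mm long, 18 mm tall. Origin at the underside.
- lever_b: Bystander, leave alone: steel lever casting, about 75 mm long, 18 mm tall. Origin at the underside.
- marker: Bystander, leave alone: black marker pen, 16 mm thick, lying. Origin at the underside.
- wrench: Bystander, leave alone: steel wrench, 150 mm, lying. Origin at the underside.
- tin: Bystander, leave alone: closed steel tin, 72 mm across, 85 mm tall. Origin at the underside.
- pick_bin: Bystander, leave alone: small yellow picking bin of castings, 160 x 110 x 70 mm. Origin at the underside.
Things that resemble listed ones, but are neither listed nor needed, are in the scene too. What is shaped like the pole but green is not meant.

How it is judged:
By the outcome, as a careful person would: the job done as asked, in the order asked, and still so for the second after the job is handed in, while the arm keeps its last pose, push and grip.
It also fails if it takes over 45 s, if anything falls off the work surface, if the arm or the gripper's body presses on something with over 40 N, if the wrist force passes 120 N, or if a joint passes its speed limit or range.

## Working session

There is one attempt and no reset: what is moved stays moved. The work goes in short steps, Python scripts to look and compute and a tool call to move; the robot and the scene stay as the last step left them, time stands still between calls to the robot, and variables do not carry over. Pictures are saved under pics/ and viewed, and the job is handed in when it is done.

Besides the shell and the picture viewer there is one more tool, called after ">>>" as name(argument=value, ...), one argument or row to a line, values as JSON. arm_command: Moves the arm, as the interface text tells. Its arguments: {"type":"object","properties":{"targets":{"type":"array"},"newtons":{"type":"number"}},"required":["targets"]}

```bash
mkdir -p pics; python3 - <<'E'
from bench import *
import cv2
s=read_state(); print(s)
for n in ["scene","side","wrist"]:
    print(n,camera_params(n))
    cv2.imwrite(f"pics/{n}0.png",camera(n)[:,:,::-1])
E
```

```text
{'time': 0.0, 'joint_positions': array([-1.23662463,  0.33285726, -0.06470613,  1.46094848,  0.02157759,
        1.3498855 , -0.08852198]), 'joint_vel': array([-4.71346533e-04, -1.31739252e-03, -2.05669405e-04,  2.06916070e-03,
       -1.77382360e-06,  4.24964431e-04,  1.11291616e-03]), 'joint_torque': array([-6.10120915e-04, -6.23244452e+01,  2.42276082e-02, -3.89921844e+01,
       -6.14090497e-02,  3.92022240e-02,  9.85787460e-05]), 'ee_pos': array([0.21814157, 0.58528261, 0.22175965]), 'eef_rot': array([-0.40364009,  0.58118538,  0.40304986,  0.58038698]), 'ft_force': array([-1.01316988,  0.0243102 ,  0.06161362]), 'torque': array([ 0.03145343, -0.04900808, -0.00105873]), 'width': 0.08696669510370057}
scene {'intrinsics': array([[478.72449989,   0.        , 280.1865105 ],
       [  0.        , 478.72449989, 212.30204885],
       [  0.        ,   0.        ,   1.        ]]), 'dist': array([-0.12355784,  0.        ,  0.        ,  0.        ,  0.        ]), 'xyz': array([ 0.85938363, -0.58447793,  1.008403  ]), 'orientation': array([ 0.90727077,  0.2647551 , -0.09422557, -0.31286744]
[... 299 characters left out ...]
  0.92715957]), 'orientation': array([ 0.84540769, -0.17045003,  0.11219545, -0.4936039 ])}
wrist {'intrinsics': array([[351.82002845,   0.        , 275.83635637],
       [  0.        , 351.82002845, 208.52596329],
       [  0.        ,   0.        ,   1.        ]]), 'dist': array([-0.01821606,  0.        ,  0.        ,  0.        ,  0.        ]), 'mount': array([[ 8.19095257e-04, -2.39600981e-01,  9.70871103e-01,
        -1.62468595e-01],
       [ 2.38061831e-04, -9.70871355e-01, -2.39601244e-01,
         6.51667555e-02],
       [ 9.99999636e-01,  4.27383595e-04, -7.38196273e-04,
        -7.48278908e-04],
       [ 0.00000000e+00,  0.00000000e+00,  0.00000000e+00,
         1.00000000e+00]])}
```

View pics/scene0.png

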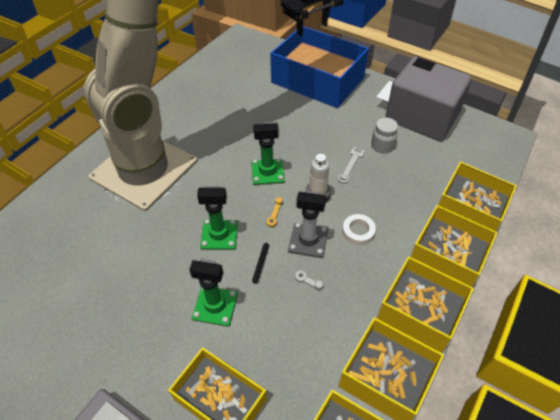

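View pics/side0.png

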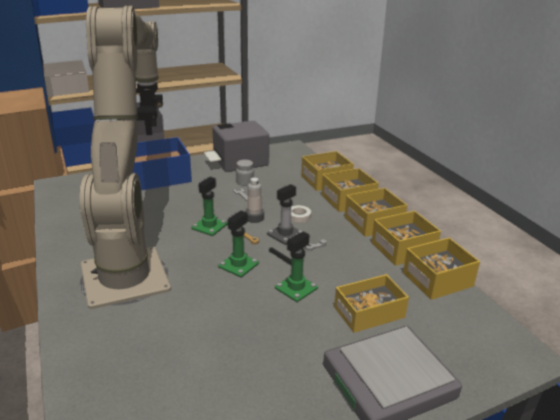

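View pics/wrist0.png

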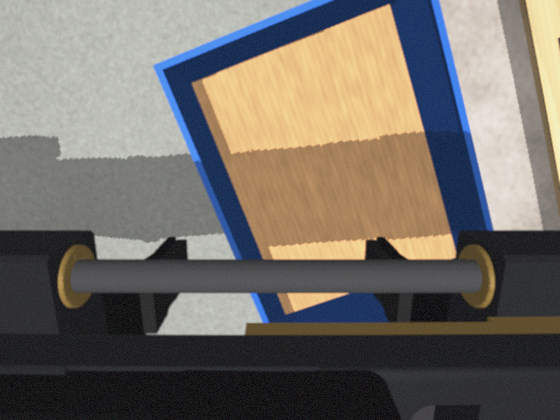

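The scene view shows the grey pole at about (310,220), the white can at (320,175) and three green decoys. The side view shows the pole at (287,210) and the can at (255,200). I'll zoom in on both.

```bash
cat > h.py <<'E'
import numpy as np, cv2
from scipy.spatial.transform import Rotation as R
from bench import *
def cam(n,s=None):
    p=camera_params(n)
    if n=="wrist":
        T=np.eye(4);T[:3,:3]=R.from_quat(s["eef_rot"]).as_matrix();T[:3,3]=s["ee_pos"]
        M=T@p["mount"]; return p["intrinsics"],p["dist"],M[:3,:3],M[:3,3]
    return p["intrinsics"],p["dist"],R.from_quat(p["orientation"]).as_matrix(),np.array(p["xyz"])
def ray(c,uv):
    K,d,Rm,t=c
    q=cv2.undistortPoints(np.array([[uv]],float),K,d)[0,0]
    v=Rm@np.array([q[0],q[1],1]); return t,v/np.linalg.norm(v)
def onz(c,uv,z):
    t,v=ray(c,uv); return t+v*(z-t[2])/v[2]
def tri(rs):
    A=sum(np.eye(3)-np.outer(v,v) for t,v in rs); b=sum((np.eye(3)-np.outer(v,v))@t for t,v in rs)
    x=np.linalg.solve(A,b); return x,[np.linalg.norm((np.eye(3)-np.outer(v,v))@(x-t)) for t,v in rs]
def proj(c,P):
    K,d,Rm,t=c; r=Rm.T
    return cv2.projectPoints(np.array([P],float),cv2.Rodrigues(r)[0],-r@t,K,d)[0][0,0]
E
python3 - <<'E'
import cv2
a=cv2.imread("pics/scene0.png");b=cv2.imread("pics/side0.png")
cv2.imwrite("pics/scene0z.png",cv2.resize(a[140:265,270:390],None,fx=6,fy=4.8*1.0,interpolation=cv2.INTER_CUBIC)[:600] if 0 else cv2.resize(a[145:265,280:390],None,fx=5,fy=5,interpolation=cv2.INTER_CUBIC))
cv2.imwrite("pics/side0z.png",cv2.resize(b[165:255,225:325],None,fx=6,fy=6,interpolation=cv2.INTER_CUBIC))
E
```

```text
(no output)
```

View pics/scene0z.png

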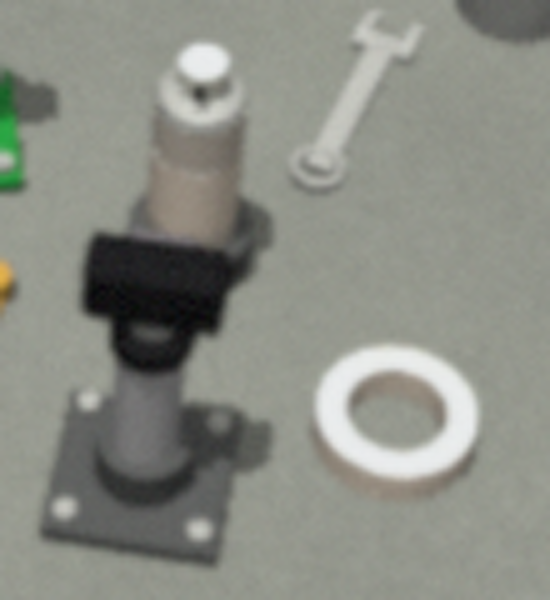

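View pics/side0z.png

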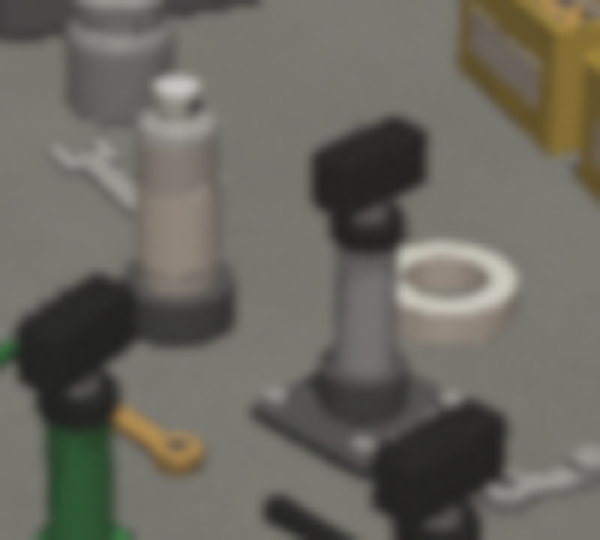

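```bash
python3 - <<'E'
from h import *
cs,cd=cam("scene"),cam("side")
def z(p,o,f): return (p[0]/f+o[0],p[1]/f+o[1])
S=lambda *p:z(p,(280,145),5); D=lambda *p:z(p,(225,165),6)
print("cap",tri([ray(cs,S(203,62)),ray(cd,D(178,88))]), onz(cs,S(203,62),.154), onz(cd,D(178,88),.154))
print("handle",tri([ray(cs,S(158,282)),ray(cd,D(370,166))]), onz(cs,S(158,282),.16),onz(cd,D(370,166),.16))
for n,c,l in(("s",cs,[S(88,400),S(64,507),S(199,529),S(221,418)]),("d",cd,[D(277,393),D(363,443),D(450,398)])):
    for p in l: print("bolt",n,onz(c,p,.014).round(4))
g=onz(cs,S(95,240),.178);h=onz(cs,S(230,255),.178);print("edge top",g,h,h-g)
E
```

```text
cap (array([0.48330418, 0.18278435, 0.14818927]), [np.float64(0.0013007527874421298), np.float64(0.0013007527874420814)]) [0.48484022 0.1791039  0.154     ] [0.47906514 0.16928346 0.154     ]
handle (array([0.53916716, 0.04136392, 0.15633221]), [np.float64(0.000821110639629338), np.float64(0.0008211106396292038)]) [0.53993866 0.03953109 0.16      ] [0.53622282 0.03358342 0.16      ]
bolt s [0.4943 0.0592 0.014 ]
bolt s [ 0.5189 -0.0042  0.014 ]
bolt s [0.5826 0.0205 0.014 ]
bolt s [0.5582 0.086  0.014 ]
bolt d [0.4947 0.0579 0.014 ]
bolt d [ 0.5183 -0.0067  0.014 ]
bolt d [0.5819 0.0178 0.014 ]
edge top [0.5099664  0.03230774 0.178     ] [0.56629947 0.05751559 0.178     ] [0.05633307 0.02520786 0.        ]
```

```bash
cat >> h.py <<'E'
def go(s,p,yaw):
    """tool shift mm and rotvec to get TCP to p, tool x down, jaws (tool z) along world angle yaw deg"""
    R0=R.from_quat(s["eef_rot"]); a=np.radians(yaw)
    x=np.array([0,0,-1.]);zz=np.array([np.cos(a),np.sin(a),0]);y=np.cross(zz,x)
    R1=R.from_matrix(np.c_[x,y,zz])
    return (R0.inv().apply(np.array(p)-s["ee_pos"])*1000).round(1),(R0.inv()*R1).as_rotvec().round(3)
def show(s):
    M=R.from_quat(s["eef_rot"]).as_matrix()
    print("t",round(s["time"],2),"p",s["ee_pos"].round(4),"x",M[:,0].round(3),"jaw deg",np.degrees(np.arctan2(M[1,2],M[0,2])).round(2),"F",s["ft_force"].round(2),"w",round(s["width"],4),"q",s["joint_positions"].round(2))
E
python3 - <<'E'
from h import *
s=read_state();show(s)
M=R.from_quat(s["eef_rot"]).as_matrix();print(M.round(3))
for yaw in(111,-69): print(yaw,go(s,[.43,.25,.30],yaw))
c=cam("wrist",s);print(c[3],c[2][:,2])
E
```

```text
t 0.15 p [0.2182 0.5854 0.2219] x [-0.    -0.001 -1.   ] jaw deg 69.56 F [-0.25  0.47  0.49] w 0.087 q [-1.24  0.33 -0.06  1.46  0.02  1.35 -0.09]
[[-0.    -0.937  0.349]
 [-0.001  0.349  0.937]
 [-1.    -0.    -0.001]]
111 (array([ -77.8, -315.6, -240.4]), array([-0.723, -0.001, -0.   ]))
-69 (array([ -77.8, -315.6, -240.4]), array([ 2.418e+00, -0.000e+00,  1.000e-03]))
[0.15695171 0.60760244 0.38441222] [ 0.22397012 -0.0853312  -0.97085322]
```

```bash
python3 - <<'E'
from h import *
s=read_state()
print(go(s,[.455,.088,.30],111))
E
```

```text
(array([ -77.6, -395.6, -383.4]), array([-0.723, -0.001, -0.   ]))
```

>>> arm_command(
  targets=[
    [255,-40,-20,-20,-0.05,0,0],
    [255,-78,-50,-48,-0.15,0,0],
    [255,-78,-85,-80,-0.25,0,0],
    [255,-78,-120,-115,-0.35,0,0],
    [255,-78,-155,-150,-0.45,0,0],
    [255,-78,-190,-185,-0.55,0,0],
    [255,-78,-225,-220,-0.65,0,0],
    [255,-78,-260,-252,-0.723,0,0],
    [255,-78,-295,-286,-0.723,0,0],
    [255,-78,-330,-320,-0.723,0,0],
  ],
  newtons=20,
)

```text
time: 1.15
ee_pos: [0.4161, 0.1686, 0.3006]
eef_rot: [-0.583, 0.4, 0.583, 0.401]
ft_force: [0.9, 1.2, -0.6]
width: 0.0149
```

```bash
python3 - <<'E'
from h import *
s=read_state();show(s)
print(go(s,[.455,.088,.30],111))
E
```

```text
t 1.15 p [0.4161 0.1686 0.3006] x [ 0.  0. -1.] jaw deg 111.0 F [ 0.94  1.2  -0.62] w 0.0149 q [-0.77 -0.11  0.26  1.78  0.03  1.47  1.42]
(array([  0.5,  -7.4, -89.1]), array([-0.,  0.,  0.]))
```

>>> arm_command(
  targets=[
    [255,0,-3,-35,0,0,0],
    [255,0,-6,-70,0,0,0],
    [255,0,-7,-89,0,0,0],
    [255,0,-7,-89,0,0,0],
    [255,0,-7,-89,0,0,0],
  ],
)

```text
time: 1.65
ee_pos: [0.4539, 0.0902, 0.3004]
eef_rot: [-0.582, 0.401, 0.583, 0.401]
ft_force: [-0.6, 1.2, 0.4]
width: 0.0006
```

```bash
python3 - <<'E'
from h import *
s=read_state();show(s)
cv2.imwrite("pics/w1.png",camera("wrist")[:,:,::-1])
np.save("s1.npy",np.r_[s["ee_pos"],s["eef_rot"]])
E
```

```text
t 1.65 p [0.4539 0.0902 0.3004] x [-0.  0. -1.] jaw deg 110.96 F [-0.61  1.23  0.37] w 0.0006 q [-0.69 -0.09  0.37  1.76  0.03  1.46  1.62]
```

View pics/w1.png

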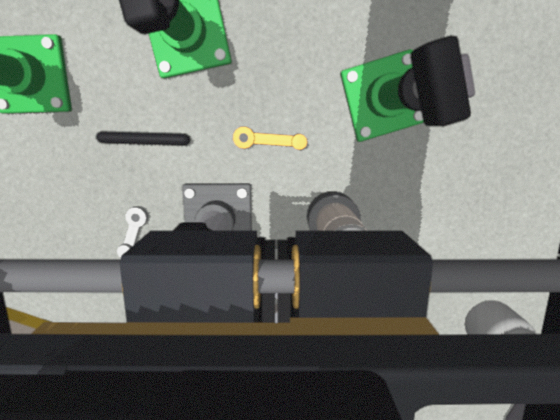

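The wrist view shows image down pointing to world +x, so the gripper hides the handle and the can. I'll shift the tool about 110 mm further along tool -y.

>>> arm_command(
  targets=[
    [255,0,-35,0,0,0,0],
    [255,0,-75,0,0,0,0],
    [255,0,-110,0,0,0,0],
    [255,0,-110,0,0,0,0],
    [255,0,-110,0,0,0,0],
    [255,0,-110,0,0,0,0],
  ],
)

```text
time: 2.3
ee_pos: [0.5561, 0.1297, 0.3006]
eef_rot: [-0.583, 0.4, 0.583, 0.4]
ft_force: [0.5, 0.7, 0.5]
width: 0.0007
```

```bash
python3 - <<'E'
from h import *
s=read_state();show(s)
cv2.imwrite("pics/w2.png",camera("wrist")[:,:,::-1])
np.save("s2.npy",np.r_[s["ee_pos"],s["eef_rot"]])
E
```

```text
t 2.3 p [0.5561 0.1297 0.3006] x [-0.  0. -1.] jaw deg 111.02 F [0.54 0.73 0.45] w 0.0007 q [-0.67  0.18  0.42  1.5  -0.07  1.47  1.69]
```

View pics/w2.png

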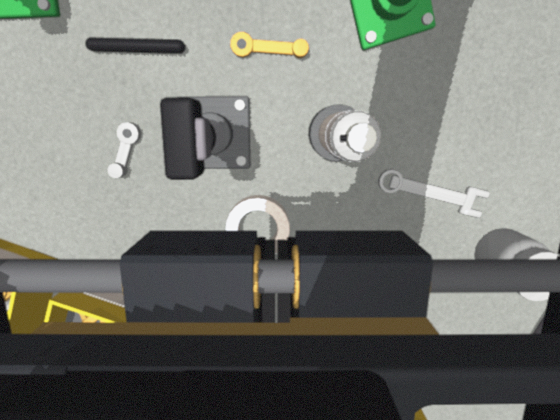

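The handle block is at about (180,138), with the grey button on its can-facing side at (201,137), which confirms the +y direction. The cap is at about (362,137).

```bash
python3 - <<'E'
import cv2
a=cv2.imread("pics/w2.png")
cv2.imwrite("pics/w2z.png",cv2.resize(a[85:190,150:270],None,fx=5,fy=5,interpolation=cv2.INTER_CUBIC))
cv2.imwrite("pics/w2c.png",cv2.resize(a[90:180,300:400],None,fx=6,fy=6,interpolation=cv2.INTER_CUBIC))
E
```

```text
(no output)
```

View pics/w2z.png

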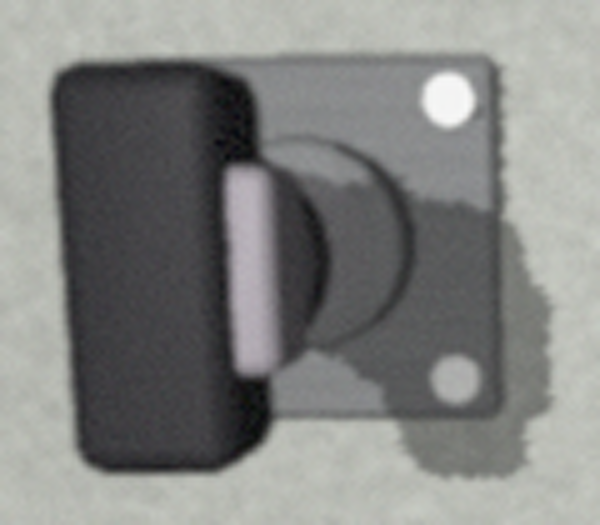

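View pics/w2c.png

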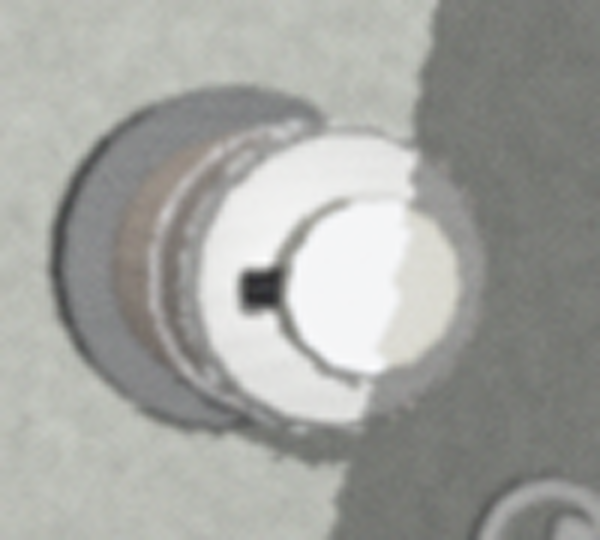

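```bash
python3 - <<'E'
from h import *
a=np.load("s2.npy");s=dict(ee_pos=a[:3],eef_rot=a[3:])
w=cam("wrist",s);cs,cd=cam("scene"),cam("side")
Z=lambda x,y:(x/5+150,y/5+85)
S=lambda x,y:(x/5+280,y/5+145); D=lambda x,y:(x/6+225,y/6+165)
cw=(362.2,137.5)
print("cap tri ws",tri([ray(w,cw),ray(cs,S(203,62))]));print("wd",tri([ray(w,cw),ray(cd,D(178,88))]));print("3",tri([ray(w,cw),ray(cs,S(203,62)),ray(cd,D(178,88))]));print(onz(w,cw,.154))
P=[onz(w,Z(*p),.178) for p in[(57,68),(203,65),(228,467),(83,468)]]
for p in P:print(p.round(4))
P=np.array(P);print("mid",P.mean(0),"len",np.linalg.norm(P[3]-P[0]),np.linalg.norm(P[2]-P[1]),"thick",np.linalg.norm(P[1]-P[0]),np.linalg.norm(P[2]-P[3]))
for i,j in((0,3),(1,2)):
    d=P[j]-P[i];print(np.degrees(np.arctan2(d[1],d[0])))
# button face outer top edge z=.174
b=[onz(w,Z(*p),.174) for p in[(270,165),(280,372)]];m=(b[0]+b[1])/2;d=b[1]-b[0];print("button",b,m,np.linalg.norm(d),np.degrees(np.arctan2(d[1],d[0])))
u=np.array([np.cos(np.radians(111)),np.sin(np.radians(111)),0]);print("handle from button",m-.021*u)
bl=[onz(w,Z(*p),.0135) for p in[(448,100),(455,378)]];print("bolts",bl)
# height of handle: button mid & block mid vs scene blob
print("handle 3view",tri([ray(w,Z(143,267)),ray(cs,S(160,247))]))
E
```

```text
cap tri ws (array([0.48166141, 0.18172645, 0.14994586]), [np.float64(0.00171068217935108), np.float64(0.0017106821793510213)])
wd (array([0.48159276, 0.18038662, 0.14875041]), [np.float64(0.0015962965400408361), np.float64(0.0015962965400408236)])
3 (array([0.48216853, 0.18153545, 0.14889231]), [np.float64(0.0020666383526466306), np.float64(0.0018047975538679154), np.float64(0.0017262000881716178)])
[0.48039768 0.17984395 0.154     ]
[0.5104 0.0161 0.178 ]
[0.5018 0.0373 0.178 ]
[0.5605 0.0604 0.178 ]
[0.5692 0.0382 0.178 ]
mid [0.53546042 0.03799869 0.178     ] len 0.06280050147852415 0.0630321023459295 thick 0.0227899357830067 0.023812766046228888
20.605015810626206
21.538761038271197
button [array([0.51269709, 0.05099454, 0.174     ]), array([0.54337641, 0.06287937, 0.174     ])] [0.52803675 0.05693695 0.174     ] 0.03290090681681612 21.175810528383987
handle from button [0.53556248 0.03733176 0.174     ]
bolts [array([0.49205853, 0.05670177, 0.0135    ]), array([0.55563512, 0.08132026, 0.0135    ])]
handle 3view (array([0.5364342 , 0.04003573, 0.18233101]), [np.float64(0.0026501930604535305), np.float64(0.0026501930604534234)])
```

```bash
python3 - <<'E'
from h import *
s=read_state()
print(go(s,[.482,.180,.167],111))
E
```

```text
(array([134. ,  51.2,  73.7]), array([0.   , 0.001, 0.001]))
```

>>> arm_command(
  targets=[
    [255,0,25,35,0,0,0],
    [255,10,51,74,0,0,0],
    [255,45,51,74,0,0,0],
    [255,80,51,74,0,0,0],
    [255,110,51,74,0,0,0],
    [255,128,51,74,0,0,0],
    [255,134,51,74,0,0,0],
    [255,134,51,74,0,0,0],
    [255,134,51,74,0,0,0],
  ],
)

```text
time: 3.25
ee_pos: [0.4832, 0.1804, 0.1679]
eef_rot: [0.583, -0.4, -0.582, -0.401]
ft_force: [0.2, 0.8, -0.3]
width: 0.0001
```

```bash
python3 - <<'E'
from h import *
s=read_state();show(s);print(go(s,[.482,.180,.15],111))
cv2.imwrite("pics/w3.png",camera("wrist")[:,:,::-1])
b=camera("side")[:,:,::-1]
cv2.imwrite("pics/d3.png",cv2.resize(b[150:250,200:330],None,fx=5,fy=5,interpolation=cv2.INTER_CUBIC))
E
```

```text
t 3.25 p [0.4832 0.1804 0.1679] x [ 0.002  0.001 -1.   ] jaw deg 110.98 F [ 0.19  0.75 -0.26] w 0.0001 q [-0.77  0.13  0.35  1.84 -0.05  1.18  1.53]
(array([17.9,  1.3,  0. ]), array([-0.   ,  0.001,  0.002]))
```

View pics/w3.png

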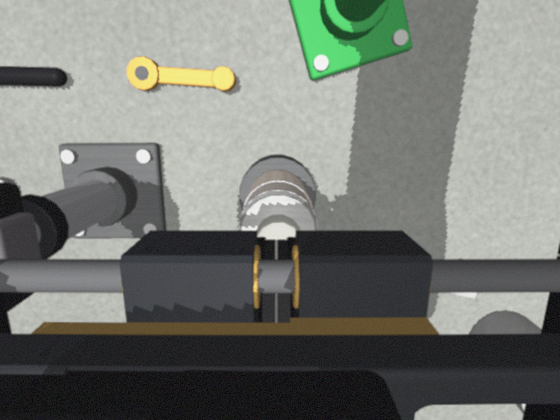

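View pics/d3.png

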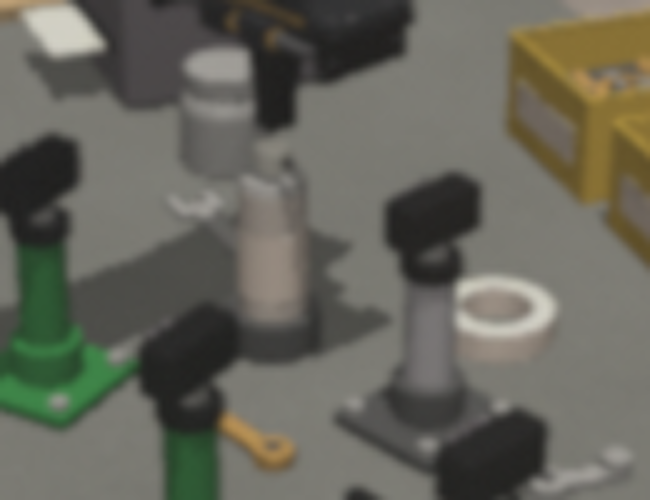

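The fingers are centred over the cap: wrist cap at about (278,230), finger gap at 277. I'll press down in steps.

>>> arm_command(
  targets=[
    [255,6,1,0,0,0,0],
    [255,12,1,0,0,0,0],
    [255,15,1,0,0,0,0],
    [255,17,1,0,0,0,0],
    [255,17,1,0,0,0,0],
  ],
)

```text
time: 3.85
ee_pos: [0.4819, 0.1799, 0.1496]
eef_rot: [-0.583, 0.401, 0.583, 0.401]
ft_force: [-0.8, -1.1, 4.4]
width: 0.0004
```

>>> arm_command(
  targets=[
    [255,1,0,0,0,0,0],
    [255,2,0,0,0,0,0],
    [255,2.5,0,0,0,0,0],
    [255,2.5,0,0,0,0,0],
  ],
)

```text
time: 4.25
ee_pos: [0.4821, 0.18, 0.1483]
eef_rot: [0.583, -0.4, -0.583, -0.401]
ft_force: [-4.6, -2.0, 14.6]
width: 0.0007
```

>>> arm_command(
  targets=[
    [255,1,0,0,0,0,0],
    [255,1,0,0,0,0,0],
    [255,1,0,0,0,0,0],
  ],
)

```text
time: 4.55
ee_pos: [0.4822, 0.18, 0.1481]
eef_rot: [0.583, -0.4, -0.583, -0.401]
ft_force: [-7.6, -2.9, 23.2]
width: 0.0006
```

The cap is bottomed: force rose 9 N over 0.2 mm. Now lift clear so it can spring back.

>>> arm_command(
  targets=[
    [255,-8,0,0,0,0,0],
    [255,-20,0,0,0,0,0],
    [255,-50,0,0,0,0,0],
    [255,-85,0,0,0,0,0],
    [255,-105,0,0,0,0,0],
    [255,-105,0,0,0,0,0],
    [0,-105,0,0,0,0,0],
  ],
)

```text
time: 5.25
ee_pos: [0.4817, 0.1798, 0.251]
eef_rot: [-0.583, 0.401, 0.583, 0.401]
ft_force: [0.0, 0.4, 0.2]
width: 0.0035
```

```bash
python3 - <<'E'
from h import *
s=read_state();show(s);print(go(s,[.5367,.0399,.250],111.1))
b=camera("side")[:,:,::-1]; a=camera("scene")[:,:,::-1]
cv2.imwrite("pics/d4.png",np.vstack([cv2.resize(b[165:235,225:325],None,fx=4,fy=4,interpolation=cv2.INTER_CUBIC),cv2.resize(a[145:215,280:380],None,fx=4,fy=4,interpolation=cv2.INTER_CUBIC)]))
E
```

```text
t 5.25 p [0.4817 0.1798 0.251 ] x [ 0.  0. -1.] jaw deg 110.98 F [0.02 0.44 0.21] w 0.0035 q [-0.78  0.06  0.35  1.72 -0.02  1.36  1.51]
(array([   1. ,   -1.3, -150.3]), array([-0.002,  0.   ,  0.   ]))
```

View pics/d4.png

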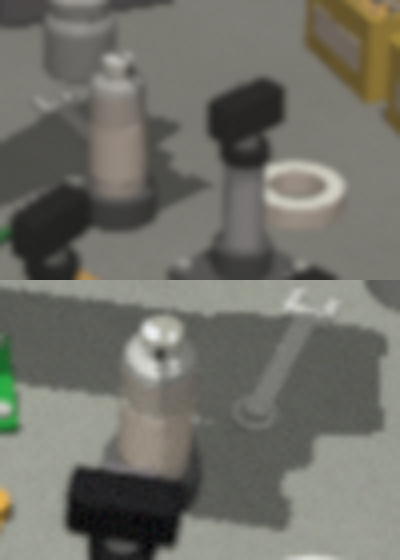

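The cap is up again in both views. Moving over the handle with the gripper open.

>>> arm_command(
  targets=[
    [0,0,0,-35,0,0,0],
    [0,0,0,-75,0,0,0],
    [0,0,-1,-115,0,0,0],
    [0,0,-1,-140,0,0,0],
    [0,0,-1,-150,0,0,0],
    [0,0,-1,-150,0,0,0],
    [0,0,-1,-150,0,0,0],
  ],
)

```text
time: 6.05
ee_pos: [0.5359, 0.0417, 0.2505]
eef_rot: [-0.583, 0.4, 0.583, 0.4]
ft_force: [1.0, 0.3, 0.6]
width: 0.0646
```

```bash
python3 - <<'E'
from h import *
s=read_state();show(s);print(go(s,[.5367,.0399,.141],111.1))
cv2.imwrite("pics/w5.png",camera("wrist")[:,:,::-1])
E
```

```text
t 6.05 p [0.5359 0.0417 0.2505] x [-0.001  0.    -1.   ] jaw deg 111.07 F [0.98 0.33 0.61] w 0.0646 q [-0.6   0.12  0.49  1.67 -0.06  1.36  1.83]
(array([109.5,  -0.2,  -2. ]), array([-0.001,  0.001, -0.001]))
```

View pics/w5.png

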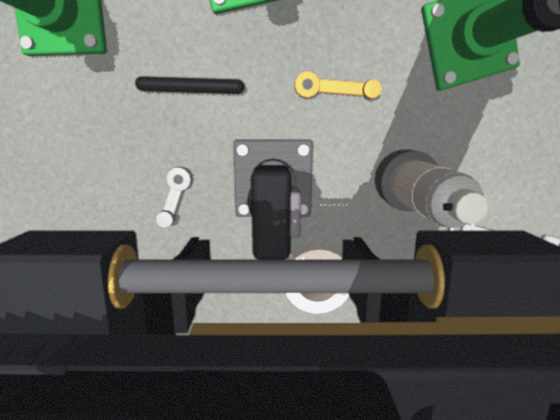

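Relative to the jaw centre at column 276, the block centre is at about 271, which agrees with the 2 mm correction. Descending.

>>> arm_command(
  targets=[
    [0,0,0,-2,0,0,0],
    [0,20,0,-2,0,0,0],
    [0,45,0,-2,0,0,0],
    [0,70,0,-2,0,0,0],
    [0,92,0,-2,0,0,0],
    [0,105,0,-2,0,0,0],
    [0,109,0,-2,0,0,0],
    [0,109,0,-2,0,0,0],
    [0,109,0,-2,0,0,0],
  ],
)

```text
time: 7.0
ee_pos: [0.5378, 0.0385, 0.1431]
eef_rot: [0.583, -0.4, -0.582, -0.401]
ft_force: [0.6, -1.5, 0.3]
width: 0.0871
```

```bash
python3 - <<'E'
from h import *
s=read_state();show(s);print(go(s,[.5367,.0399,.141],111.1))
cv2.imwrite("pics/w6.png",camera("wrist")[:,:,::-1])
E
```

```text
t 7.0 p [0.5378 0.0385 0.1431] x [ 0.001  0.    -1.   ] jaw deg 110.99 F [ 0.56 -1.5   0.33] w 0.0871 q [-0.58  0.21  0.48  1.82 -0.11  1.14  1.87]
(array([2.1, 0.5, 1.7]), array([-0.002, -0.   ,  0.001]))
```

View pics/w6.png

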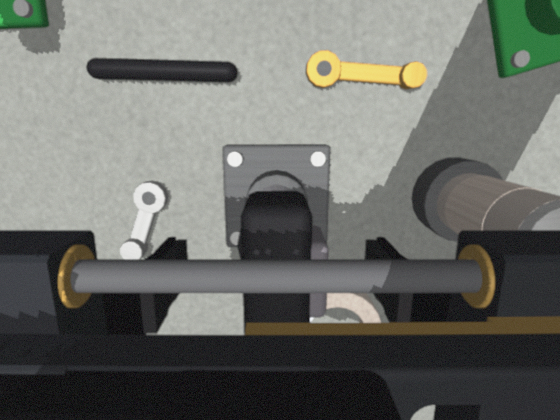

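>>> arm_command(
  targets=[
    [0,1,0,1,0,0,0],
    [0,1,0,1,0,0,0],
    [130,1,0,1,0,0,0],
    [255,1,0,1,0,0,0],
    [255,1,0,1,0,0,0],
    [255,1,0,1,0,0,0],
    [255,1,0,1,0,0,0],
    [255,1,0,1,0,0,0],
    [255,1,0,1,0,0,0],
    [255,1,0,1,0,0,0],
  ],
  newtons=25,
)

```text
time: 8.05
ee_pos: [0.5366, 0.0399, 0.1411]
eef_rot: [-0.582, 0.4, 0.583, 0.401]
ft_force: [-2.1, 3.5, 0.7]
width: 0.0305
```

```bash
python3 - <<'E'
from h import *
s=read_state();show(s);print(s["torque"])
E
```

```text
t 8.05 p [0.5366 0.0399 0.1411] x [-0.     0.001 -1.   ] jaw deg 111.01 F [-2.06  3.5   0.68] w 0.0305 q [-0.58  0.21  0.48  1.82 -0.11  1.14  1.87]
[ 0.26313732  0.22436413 -0.02380618]
```

>>> arm_command(
  targets=[
    [255,0,0,0.4,0,0,0],
    [255,0,0,0.4,0,0,0],
    [255,0,0,0.4,0,0,0],
  ],
)

```text
time: 8.35
ee_pos: [0.5371, 0.0385, 0.1411]
eef_rot: [0.583, -0.401, -0.582, -0.401]
ft_force: [3.3, -4.6, -1.0]
width: 0.0278
```

```bash
python3 - <<'E'
from h import *
s=read_state();show(s)
cv2.imwrite("pics/w7.png",camera("wrist")[:,:,::-1])
b=camera("side")[:,:,::-1]
cv2.imwrite("pics/d7.png",cv2.resize(b[150:250,225:345],None,fx=5,fy=5,interpolation=cv2.INTER_CUBIC))
s=read_state();show(s)
E
```

```text
t 8.35 p [0.5371 0.0385 0.1411] x [ 0.001 -0.001 -1.   ] jaw deg 110.92 F [ 3.25 -4.6  -1.01] w 0.0278 q [-0.58  0.21  0.48  1.82 -0.11  1.14  1.87]
t 8.45 p [0.5371 0.0385 0.1411] x [ 0.001 -0.001 -1.   ] jaw deg 110.93 F [ 2.66 -4.56 -1.49] w 0.0279 q [-0.58  0.21  0.48  1.82 -0.11  1.14  1.87]
```

View pics/w7.png

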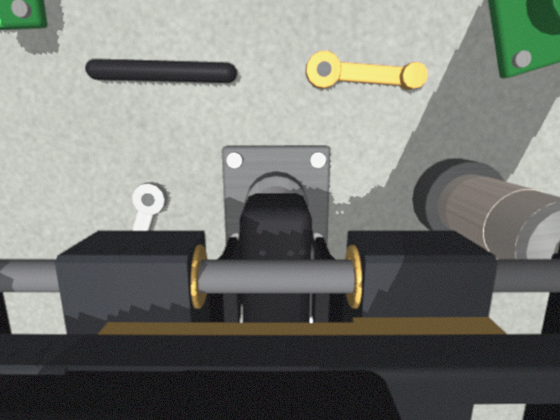

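View pics/d7.png

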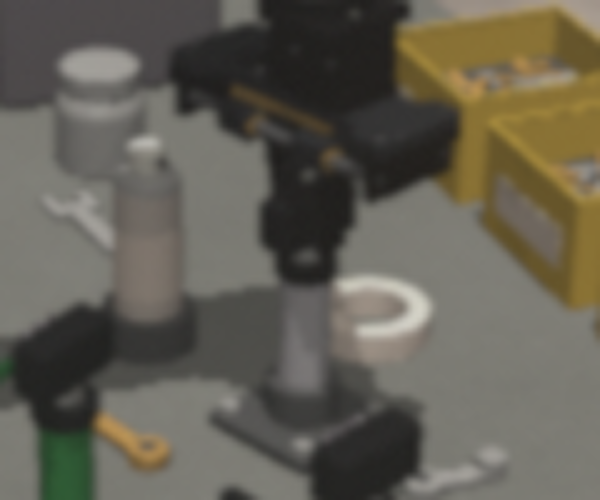

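The grasp is good, with the button squeezed between the pads (width about 28 mm). I'll relax the side load slightly and draw up gently.

>>> arm_command(
  targets=[
    [255,0,0,-0.8,0,0,0],
    [255,-2,0,-0.8,0,0,0],
    [255,-4,0,-0.8,0,0,0],
    [255,-6,0,-0.8,0,0,0],
    [255,-8,0,-0.8,0,0,0],
    [255,-10,0,-0.8,0,0,0],
  ],
)

```text
time: 9.05
ee_pos: [0.5371, 0.0385, 0.1508]
eef_rot: [0.583, -0.401, -0.582, -0.401]
ft_force: [5.0, -3.5, -5.6]
width: 0.0281
```

```bash
python3 - <<'E'
from h import *
s=read_state();show(s)
E
```

```text
t 9.05 p [0.5371 0.0385 0.1508] x [ 0.    -0.001 -1.   ] jaw deg 110.97 F [ 5.02 -3.47 -5.62] w 0.0281 q [-0.58  0.2   0.48  1.81 -0.1   1.16  1.87]
```

Drag is 5.6 N, so it's running free. Continuing up.

>>> arm_command(
  targets=[
    [255,-4,0,0,0,0,0],
    [255,-8,0,0,0,0,0],
    [255,-12,0,0,0,0,0],
    [255,-16,0,0,0,0,0],
    [255,-20,0,0,0,0,0],
    [255,-24,0,0,0,0,0],
    [255,-28,0,0,0,0,0],
    [255,-32,0,0,0,0,0],
    [255,-36,0,0,0,0,0],
    [255,-36,0,0,0,0,0],
  ],
)

```text
time: 10.05
ee_pos: [0.5371, 0.0385, 0.1872]
eef_rot: [0.583, -0.401, -0.582, -0.401]
ft_force: [3.8, -3.6, -3.3]
width: 0.0279
```

```bash
python3 - <<'E'
from h import *
s=read_state();show(s)
b=camera("side")[:,:,::-1]
cv2.imwrite("pics/d8.png",cv2.resize(b[130:250,225:345],None,fx=5,fy=5,interpolation=cv2.INTER_CUBIC))
E
```

```text
t 10.05 p [0.5371 0.0385 0.1872] x [ 0. -0. -1.] jaw deg 110.97 F [ 3.77 -3.58 -3.26] w 0.0279 q [-0.59  0.17  0.49  1.76 -0.08  1.23  1.85]
```

View pics/d8.png

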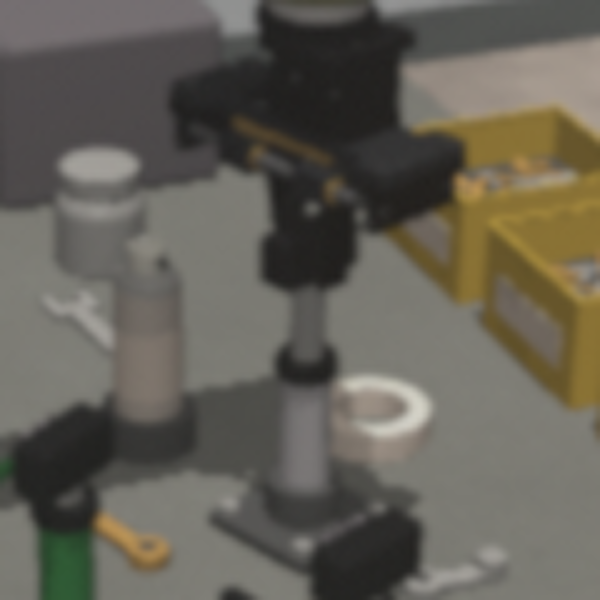

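The handle rises with the gripper and the inner tube is visible. On past the first stop.

>>> arm_command(
  targets=[
    [255,-4,0,0,0,0,0],
    [255,-8,0,0,0,0,0],
    [255,-12,0,0,0,0,0],
    [255,-17,0,0,0,0,0],
    [255,-22,0,0,0,0,0],
    [255,-27,0,0,0,0,0],
    [255,-32,0,0,0,0,0],
    [255,-37,0,0,0,0,0],
    [255,-42,0,0,0,0,0],
    [255,-46,0,0,0,0,0],
  ],
)

```text
time: 11.1
ee_pos: [0.5371, 0.0385, 0.2327]
eef_rot: [0.583, -0.401, -0.583, -0.401]
ft_force: [5.8, -3.5, -7.3]
width: 0.0277
```

>>> arm_command(
  targets=[
    [255,-2,0,0,0,0,0],
    [255,-4,0,0,0,0,0],
    [255,-6,0,0,0,0,0],
    [255,-8,0,0,0,0,0],
    [255,-9,0,0,0,0,0],
    [255,-9,0,0,0,0,0],
  ],
)

```text
time: 11.7
ee_pos: [0.537, 0.0385, 0.2412]
eef_rot: [0.583, -0.401, -0.583, -0.4]
ft_force: [6.2, -3.4, -9.7]
width: 0.028
```

>>> arm_command(
  targets=[
    [255,-0.7,0,0,0,0,0],
    [255,-0.7,0,0,0,0,0],
    [255,-0.7,0,0,0,0,0],
  ],
)

```text
time: 12.0
ee_pos: [0.5369, 0.0385, 0.2413]
eef_rot: [0.583, -0.401, -0.583, -0.4]
ft_force: [9.1, -3.0, -13.9]
width: 0.0279
```

The hard stop is reached: force goes from 9.7 to 13.9 N over 0.1 mm. Last visual check before I hand in.

```bash
python3 - <<'E'
from h import *
s=read_state();show(s)
b=camera("side")[:,:,::-1];a=camera("scene")[:,:,::-1]
cv2.imwrite("pics/d9.png",cv2.resize(b[130:250,225:345],None,fx=5,fy=5,interpolation=cv2.INTER_CUBIC))
cv2.imwrite("pics/s9.png",a)
s=read_state();show(s)
E
```

```text
t 12.0 p [0.5369 0.0385 0.2413] x [-0.001 -0.001 -1.   ] jaw deg 110.97 F [  9.06  -3.   -13.92] w 0.0279 q [-0.6   0.13  0.49  1.69 -0.06  1.34  1.84]
t 12.1 p [0.537  0.0385 0.2414] x [-0.001 -0.001 -1.   ] jaw deg 110.97 F [  8.16  -2.55 -12.73] w 0.028 q [-0.6   0.13  0.49  1.69 -0.06  1.34  1.84]
```

View pics/d9.png

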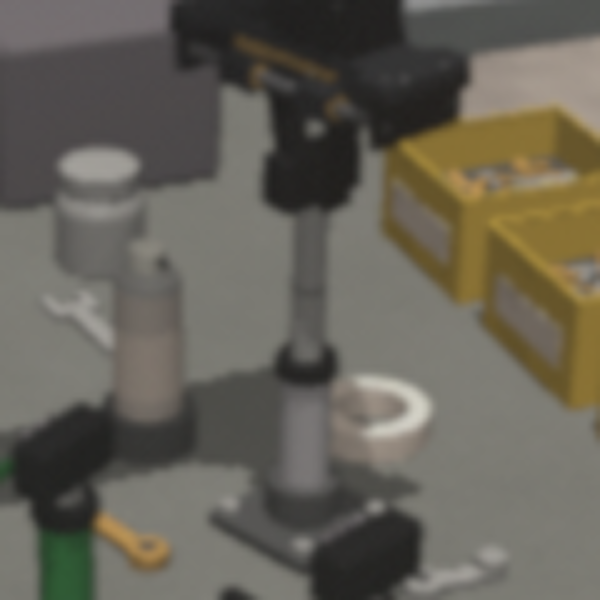

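View pics/s9.png

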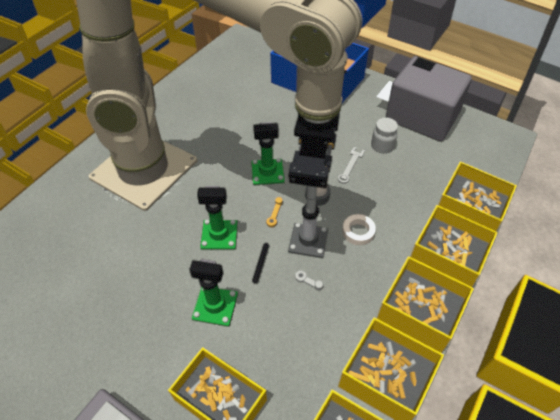

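The pole is fully drawn out, with the handle's lower edge at about (310,205) in the zoomed side view. The cap is up and the bystanders haven't moved.

```bash
python3 -c "
from bench import close_job
print(close_job())"
```

```text
the job is handed in; nothing more can be done
None
```

I oiled the pole, squeezed the handle button, and drew the handle up past the first stop to the second. The arm is still squeezing and holding it there. The job was handed in at about 12 s; `close_job` reports no verdict.

- **Cap:** I pressed it to its hard stop, where the force climbed to 23 N with almost no further travel. After I lifted off, the side and scene views showed it back up.
- **Pole:** I gripped across the button at 25 N and the handle ran freely at about 3 to 7 N. It then met a hard stop after 100 mm of travel (TCP from 0.141 to 0.241 m). The arm holds there with about 13 N of upward pull, and the position and grip were steady.
- **Other things:** In the last pictures the other items on the bench were where they started.

Two measurements disagreed slightly:
- **Finger opening:** It read about 28 mm, against roughly 30 mm expected with the button in. The handle ran straight past the first stop, so the latch was clearly free.
- **Camera positions:** The wrist camera and the fixed cameras differed by about 3 mm on where the handle stands, and camera triangulation put the cap about 5 mm low. I used an averaged position for the handle and contact force for the cap height.

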